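# Stir the adhesive can through its push-and-turn safety cap

## Robot

A 6-joint arm with a two-finger parallel gripper is mounted at the origin on a cart in front of the work surface, level with it; the furniture and walls round the work are solid. World frame = base frame: x ahead of the robot, y to its left, z up, the work surface at z = 0. Lengths are in m, angles in degrees, forces in N, time in s.
With the tool pointing down it reaches from about 0.275 to 0.975 m from the base axis. Payload 8.4 kg.
Tool frame: the origin (TCP) lies between the finger pads, 19 mm behind the fingertips; this is the grasp point; z points along the fingers, y is the line along which they close (so a half turn about z gives the same grasp; the last joint's range is limited). The gripper opens to 92 mm and grips with 3 to 60 N. Pads are 20 mm wide; open, the fingers measure 128 mm over their backs; the gripper's body (75 mm by 189 mm) begins 69 mm behind the grasp point.
Start: joints at [-71.585, 20.225, 93.587, -0, 66.188, -0.138], TCP at [0.199, -0.593, 0.233] pointing down, gripper open.
Joint ranges: [-150.9, 150.9], [-52.94, 120.26], [3.33, 152.33], [-74.26, 254.26], [0, 154.13], [-172.89, 172.89]. Speed limits (degrees/s): [127.2, 127.2, 159.86, 180, 180, 180].

## Interface

Orientations are given as [roll, pitch, yaw] about the fixed x, y, z axes, in that order (R = Rz(yaw) Ry(pitch) Rx(roll)).
In Python, from station import robot, get_image, calibration, workorder gives the robot as it stands.
- The arm moves only by the tool arm_command, never from a script. Its argument "increments" is a list of rows, each an object with "rotation": the turn, a rotation vector about the tool's x, y, z in rad, a list of three; "linear": the shift along the tool's x, y, z in mm, a list of three; "claw": the finger opening in mm, from 0 to 91.9. In form: [{"rotation": [rx, ry, rz], "linear": [dx, dy, dz], "claw": claw}, ...]. A call has 1 to 10 rows; each row is the pose to reach, as a shift and turn from the pose commanded when the call began, along the tool's axes at that moment; what a row does not reach only later rows make up. A row lasts 1/8 s, in which the tool goes at most 62.5 mm and 10.7 degrees, less where a joint would pass 70% of its speed; a pose out of reach is approached as far as the arm can. A call with a gripper value outside its range is refused whole. The fingers move at their own pace and stop on an object; the grip force is fixed at half the most. Time passes only in rows, so rows that repeat a pose let the fingers close. It gives the time, the measured TCP pose, the force, the opening and the grip force at its end, in the units of the state.
- robot.observe(): the state, without advancing time (a new reading comes with each control period).
- get_image(name): name is "scene" or "top" or "wrist"; returns the picture (384x512x3 uint8, blue, green, red); there is no depth.
- calibration(name): a dict with "intrinsics" (3x3 intrinsics, pixels), "R" (3x3) and "t" (3): a world point X has camera coordinates R X + t. Camera axes: x right, y down, z forward; pixel columns grow to the right and rows downward; lengths in m; the calibration is good to about 2 mm. The wrist camera is an equidistant fisheye: a pixel r from the principal point sees the ray r / f radians off the axis. A picture is of the moment at which its call begins: read the wrist's pose just before it. calibration takes no time and is no camera call; for the wrist camera it gives the pose at the moment of the call.
- workorder.sign_off(): hands the job in; it is judged then, once.
The state is a dict: "t": time; "joint_positions": joint angles; "joint_velocities": joint speeds; "joint_torque": joint torques, N m; "ee_pos": TCP position; "orientation": TCP orientation; "ft_force": force on the tool from outside, world axes, zero at the start; "ft_torque": the same for the moment, N m; "finger_gap": opening from 0.0 (shut) to 1.0 (fully open); "grasp_force": force on a finger pad.
Only numpy, scipy, OpenCV 4.12 (cv2) and the standard library are available. Lean on these libraries where they do the work, as an engineer would, in place of code of your own. Each camera call takes 0.05 s, during which the arm holds its last target. There are 200 camera calls.

## Task

The adhesive can strapped in the leaning stand has its brush fixed inside a push-and-turn safety cap. Press the cap down firmly, without forcing the lock, and turn it anticlockwise to release it; then, without taking the brush out of the can, stir with three full strokes up and down, about 5 cm each. Finally press and turn the cap clockwise until it is locked again as it was, and let go; leave the other things on the bench where they are.

Things in the scene. Friction and masses are not known exactly. Their poses are not given: they have to be found in the camera images.
- stand: plywood stand, fixed to the bench: base board 165 x 150 mm, 15 mm thick, with a sloped plate and a fence that hold the can leaning. Origin: centre of the base's underside, on the bench; z up, x points from the fence side to the high side of the plate. The can leans 30 degrees from vertical towards the stand's -x (roughly towards the robot).
- can: plain round metal adhesive can strapped in the stand: it cannot move or turn. Body 90 mm diameter, hollow; neck 36 mm outside, 29 mm inside, mouth 150 mm from the foot. Origin: centre of its foot. z runs along the can's axis out of the mouth, 30 degrees from vertical; y is level, x is the stand's x tipped up by 30 degrees. Two bayonet hooks on the neck, under the cap, hold the cap.
- cap: grey safety cap, loose, 200 g with its brush. Ribbed skirt 68 mm diameter, flat top 39 mm above the origin; on it a straight grip bar 56 mm long (along cap x), 20 mm thick (along y), 30 mm high. Origin: centre of the skirt's lower rim; z along its axis, away from the can. Locked (as at the start): origin 124 mm above the can's on the can's axis, bar along the can's x within 4 degrees.
- bar_grip (a point): on the cap: middle of the top half of the grip bar, on the cap's axis, 60 mm above the cap's origin; a place for the TCP, with the tool along the cap's axis. Turning: positive about the cap's z (anticlockwise seen from outside) releases. From 50 to 125 degrees from locked the cap is clear of the hooks and slides freely along the can's axis; 60 degrees is a good place.
- neck_mouth (a point): centre of the can's mouth, on its axis, 150 mm from the foot. A sprung seal ring here pushes the cap up: about 6 N when locked. Pressed 8 mm down the cap meets a hard stop at 17 N; only when pressed at least 6.5 mm (15 N) can it turn, both ways. To lock: lower it at an open angle, press down, turn it clockwise to the starting angle (an end stop lies 3 degrees beyond), let it spring up.
- brush_tip (a point): tip of the brush fixed under the cap on its axis, 100 mm below the cap's origin; the brush is 23 mm thick, on an 8 mm rod, and stands inside the can. Forcing the cap breaks its lock: keep the turning moment at the end stop or on a cap that is not pressed far enough below 2 Nm, and the press below 60 N.
- scraper: bystander: cabinet scraper with a wooden back, 62 x 145 x 11 mm, lying beside the stand; origin at the centre of its underside.
- tape_roll: bystander: roll of tape lying flat, 97 mm across, 24 mm high, beside the stand; origin at the centre of its underside.
- cork_block: bystander: cork block 58 x 110 x 40 mm; origin at the centre of its underside.
- sanding_block: bystander: sanding block 53 x 185 x 35 mm; origin at the centre of its underside.
- smoothing_plane: bystander: wooden smoothing plane 66 x 248 x 129 mm; origin at the centre of its underside.

How it is judged (in metres and radians):
On the way, in this order (a step that is already met when the one before it is completed fails the run):
1. the cap is pressed and turned out of its lock, at least 46 degrees, still down on the neck (angle between the x axis of cap and the x axis of can, either way round above 0.8 rad and z of cap in the frame of can below 0.136 m), for 0.05 s.
2. first stroke up: cap and brush raised at least 40 mm along the can's axis (z of cap in the frame of can above 0.164 m), for 0.05 s.
3. first stroke down: cap within 12 mm of its locked height (z of cap in the frame of can below 0.136 m), for 0.05 s.
4. second stroke up: cap and brush raised at least 40 mm along the can's axis (z of cap in the frame of can above 0.164 m), for 0.05 s.
5. second stroke down: cap within 12 mm of its locked height (z of cap in the frame of can below 0.136 m), for 0.05 s.
6. third stroke up: cap and brush raised at least 40 mm along the can's axis (z of cap in the frame of can above 0.164 m), for 0.05 s.
7. third stroke down: cap within 12 mm of its locked height (z of cap in the frame of can below 0.136 m), for 0.05 s.
At the end, for the whole second after the job is handed in: The cap is locked on the can again: its height along the can's axis is within 2.5 mm of the locked height, its bar within 7 degrees of the can's x direction (either way round), its axis within 4.5 degrees of the can's, and it is at rest and released (z of cap in the frame of can between 0.1215 and 0.1265 m and angle between the x axis of cap and the x axis of can, either way round below 0.12 rad and angle between the z axis of cap and the z axis of can, either way round below 0.08 rad and linear speed of cap below 0.01 m/s and contact force between the fingers and cap below 0.1 N); the robot touches nothing.
It fails at once if the lock is forced: cap and can (with its seal ring) press on each other with more than 120 N (contact force between cap and can above 120 N).
It fails at once if the brush is taken out of the can (its tip past the mouth) (z of brush_tip in the frame of can above 0.15 m).
It fails at once if a bystander is moved more than 40 mm (distance of any of scraper, tape_roll, cork_block, sanding_block, smoothing_plane from where it was at the start of the episode above 0.04 m).
It also fails if it takes over 48 s, if anything falls off the work surface, if the arm or the gripper's body presses on something with over 40 N, if the wrist force passes 120 N, or if a joint passes its speed limit or range.

## Working session

There is one attempt and no reset: what is moved stays moved. The work goes in short steps, Python scripts to look and compute and a tool call to move; the robot and the scene stay as the last step left them, time stands still between calls to the robot, and variables do not carry over. Pictures are saved under pics/ and viewed, at most 10 in all, crops included, and the job is handed in when it is done.

Besides the shell and the picture viewer there is one more tool, called after "Request:" by a JSON object that holds its "op" and its "data". arm_command: Moves the arm, as the interface text tells. Its arguments: {"type":"object","properties":{"increments":{"type":"array","items":{"type":"object","properties":{"rotation":{"type":"array","items":{"type":"number"}},"linear":{"type":"array","items":{"type":"number"}},"claw":{"type":"number"}}}}},"required":["increments"]}

```bash
ls; mkdir -p pics; python3 - <<'E'
from station import robot,get_image,calibration
import cv2,numpy as np
for n in ("scene","top"):
    cv2.imwrite(f"pics/{n}0.png",get_image(n)); c=calibration(n); print(n,np.round(c["intrinsics"],1).tolist(),np.round(c["R"],4).tolist(),np.round(c["t"],4).tolist())
print(robot.observe())
E
```

```text
pics
scene [[372.2, 0.0, 262.1], [0.0, 372.2, 185.8], [0.0, 0.0, 1.0]] [[-0.873, 0.4876, 0.0037], [0.3947, 0.7111, -0.5818], [-0.2864, -0.5065, -0.8133]] [0.4194, -0.2835, 1.5272]
top [[412.7, 0.0, 253.6], [0.0, 412.7, 185.6], [0.0, 0.0, 1.0]] [[0.0253, -0.9997, 0.0028], [-0.9991, -0.0254, -0.034], [0.0341, -0.0019, -0.9994]] [0.1534, 0.5717, 1.3821]
{'t': 0.1, 'joint_positions': array([-7.15860592e+01,  2.02587609e+01,  9.36233635e+01, -8.45516687e-04,
        6.61882456e+01, -1.37164049e-01]), 'joint_velocities': array([-0.01267453, -0.10441779, -0.0794055 , -0.04523798,  0.04735928,
        0.00048141]), 'joint_torque': array([ 2.98086698e-04, -5.94905806e+01, -3.34931517e+01,  6.98217214e-02,
        1.82823575e-02, -1.80990003e-05]), 'ee_pos': array([ 0.19871308, -0.59213455,  0.23264695]), 'orientation': array([-1.79929628e+02,  6.04658657e-04,  1.85514470e+01]), 'ft_force': array([-0.19069558,  0.08712905,  0.51024332]), 'ft_torque': array([ 0.04341403, -0.04623313,  0.00368417]), 'grasp_force': 0.0, 'finger_gap': 0.9990248104029918}
```

View pics/scene0.png

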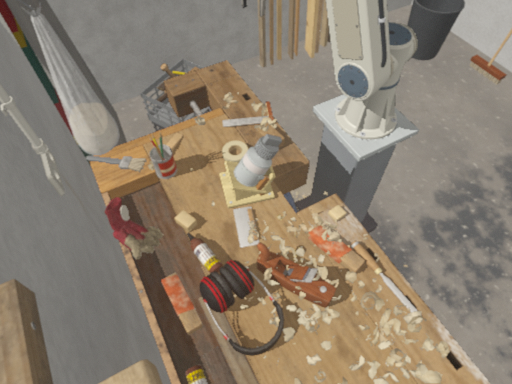

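View pics/top0.png

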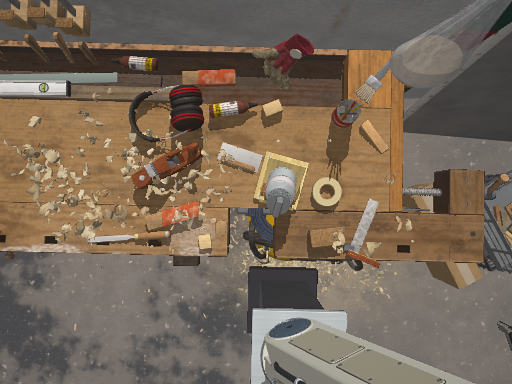

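The stand, with its white can and grey cap, is at about (250,170) in the scene view and (282,185) in the top view. I'll enlarge both.

```bash
python3 - <<'E'
import cv2,numpy as np
a=cv2.imread("pics/scene0.png")[125:215,205:295]; b=cv2.imread("pics/top0.png")[140:240,240:330]
cv2.imwrite("pics/s1.png",cv2.resize(a,(630,630)[:2] and (600,600),interpolation=cv2.INTER_CUBIC))
cv2.imwrite("pics/t1.png",cv2.resize(b,(540,600),interpolation=cv2.INTER_CUBIC))
E
```

```text
(no output)
```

View pics/s1.png

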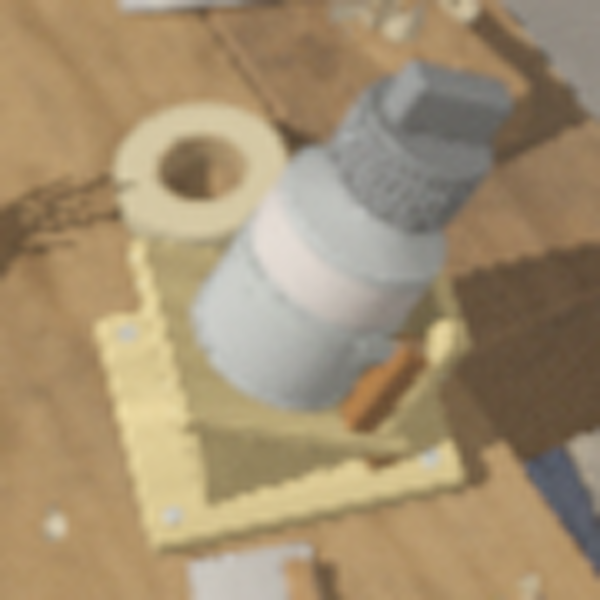

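View pics/t1.png

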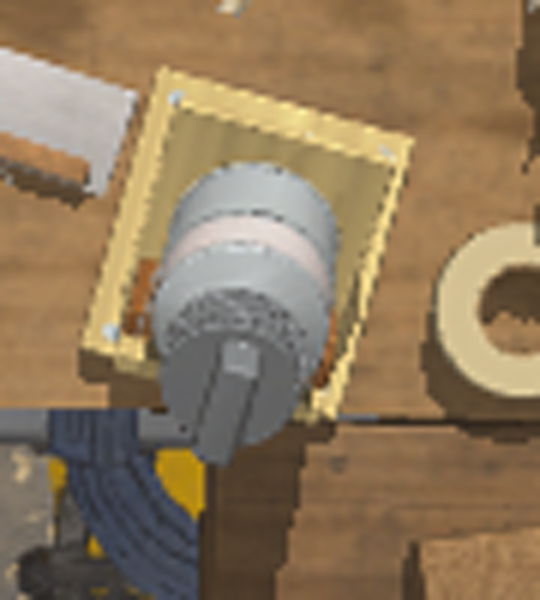

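The top crop shows the base board's corners at (165,68), (412,138) and (82,350), and the bar's top face centred near (227,418). In the scene crop, the base corners are at (97,322), (155,545) and (465,480). Next I'll work out the stand's pose.

```bash
cat > h.py <<'E'
import numpy as np
from station import calibration
def ray(n,u,v):
    c=calibration(n);R=np.array(c["R"]);t=np.array(c["t"]);K=np.array(c["intrinsics"])
    if n=="wrist":
        d=np.array([(u-K[0,2])/K[0,0],(v-K[1,2])/K[1,1]]);r=np.hypot(*d);d=np.array([*(d/max(r,1e-9)*np.sin(r)),np.cos(r)])
    else: d=np.linalg.solve(K,[u,v,1.])
    return -R.T@t,R.T@d
def onz(n,u,v,z):
    o,d=ray(n,u,v);return o+d*(z-o[2])/d[2]
def stereo(*rs):
    A=0;b=0
    for o,d in rs:
        d=d/np.linalg.norm(d);P=np.eye(3)-np.outer(d,d);A=A+P;b=b+P@o
    X=np.linalg.solve(A,b);return X,[np.linalg.norm((np.eye(3)-np.outer(d,d)/(d@d))@(X-o)) for o,d in rs]
def proj(n,X):
    c=calibration(n);K=np.array(c["intrinsics"]);p=np.array(c["R"])@X+np.array(c["t"])
    if n=="wrist":
        r=np.hypot(p[0],p[1]);th=np.arctan2(r,p[2]);q=p[:2]/r*th
    else:q=p[:2]/p[2]
    return q*[K[0,0],K[1,1]]+K[:2,2]
E
python3 - <<'E'
from h import *
T=lambda u,v:(240+u/6,140+v/6); S=lambda u,v:(205+u*.15,125+v*.15)
for p in [(165,68),(412,138),(82,350),(335,418)]: print("top",onz("top",*T(*p),.015).round(4))
for p in [(97,322),(155,545),(465,480)]: print("scene",onz("scene",*S(*p),.015).round(4))
# bar top-face centre guess
print(stereo(ray("top",*T(227,418)),ray("scene",*S(462,95))))
E
```

```text
top [0.684  0.1241 0.015 ]
top [ 0.6482 -0.0154  0.015 ]
top [0.5247 0.1667 0.015 ]
top [0.4903 0.0244 0.015 ]
scene [ 0.6484 -0.0122  0.015 ]
scene [0.6838 0.1305 0.015 ]
scene [0.5269 0.1724 0.015 ]
(array([0.49279013, 0.09749494, 0.21597454]), [np.float64(0.0006053736966604704), np.float64(0.000605373696660611)])
```

```bash
cat >> h.py <<'E'
from scipy.spatial.transform import Rotation as Ro
from station import robot
YAW=-14.5; ORG=np.array([.5875,.077,0]); FOOT=np.array([0,0,.049]); CY=YAW
def canR(yaw=None): return (Ro.from_euler('z',CY if yaw is None else yaw,degrees=True)*Ro.from_euler('y',-30,degrees=True)).as_matrix()
def canpt(h): return ORG+Ro.from_euler('z',CY,degrees=True).apply(FOOT)+canR()[:,2]*h
def toolR(turn=0): # tool x = can x turned about can z, tool z = -can z
    return canR()@Ro.from_euler('z',turn,degrees=True).as_matrix()@np.diag([1,-1,-1])
def delta(p,R):
    s=robot.observe();R0=Ro.from_euler('xyz',s["orientation"],degrees=True).as_matrix()
    print("lin mm",(R0.T@(p-s["ee_pos"])*1e3).round(1),"rot",Ro.from_matrix(R0.T@R).as_rotvec().round(4),"t",round(s["t"],2),"j",s["joint_positions"].round(1))
E
python3 - <<'E'
from h import *
print(canpt(184),canpt(.184)); delta(canpt(.184+.14),toolR()); delta(canpt(.184+.14),toolR(180))
E
```

```text
[-88.48208291  23.11196037 159.3976743 ] [0.49843042 0.10003496 0.20834867]
lin mm [ 445.7 -599.1  -96.2] rot [-0.1521  0.5092  0.5632] t 0.1 j [-71.6  20.3  93.6  -0.   66.2  -0.1]
lin mm [ 445.7 -599.1  -96.2] rot [-0.6676 -0.1995 -2.4896] t 0.1 j [-71.6  20.3  93.6  -0.   66.2  -0.1]
```

Request:
{"op": "arm_command", "data": {"increments": [{"linear": [45, -40, -60], "rotation": [0, 0, 0], "claw": 70}, {"linear": [446, -599, -96], "rotation": [-0.152, 0.509, 0.563], "claw": 70}, {"linear": [446, -599, -96], "rotation": [-0.152, 0.509, 0.563], "claw": 70}, {"linear": [446, -599, -96], "rotation": [-0.152, 0.509, 0.563], "claw": 70}, {"linear": [446, -599, -96], "rotation": [-0.152, 0.509, 0.563], "claw": 70}, {"linear": [446, -599, -96], "rotation": [-0.152, 0.509, 0.563], "claw": 70}, {"linear": [446, -599, -96], "rotation": [-0.152, 0.509, 0.563], "claw": 70}, {"linear": [446, -599, -96], "rotation": [-0.152, 0.509, 0.563], "claw": 70}, {"linear": [446, -599, -96], "rotation": [-0.152, 0.509, 0.563], "claw": 70}, {"linear": [446, -599, -96], "rotation": [-0.152, 0.509, 0.563], "claw": 70}]}}

```text
t: 1.35
ee_pos: [0.3697, -0.0797, 0.3118]
orientation: [179.9, -29.6, -14.4]
ft_force: [0.3, -1.0, -0.4]
finger_gap: 0.766
grasp_force: 0.0
```

```bash
python3 -c "
from h import *
delta(canpt(.184+.14),toolR())"
```

```text
lin mm [  17.3 -206.2  -11.1] rot [0.0015 0.0073 0.0009] t 1.35 j [-10.6 -25.7 132.4  -2.9  43.9  95.5]
```

Request:
{"op": "arm_command", "data": {"increments": [{"linear": [17, -206, -11], "rotation": [0, 0.007, 0], "claw": 70}, {"linear": [17, -206, -11], "rotation": [0, 0.007, 0], "claw": 70}, {"linear": [17, -206, -11], "rotation": [0, 0.007, 0], "claw": 70}, {"linear": [17, -206, -11], "rotation": [0, 0.007, 0], "claw": 70}, {"linear": [17, -206, -11], "rotation": [0, 0.007, 0], "claw": 70}, {"linear": [17, -206, -11], "rotation": [0, 0.007, 0], "claw": 70}, {"linear": [17, -206, -11], "rotation": [0, 0.007, 0], "claw": 70}]}}

```text
t: 2.22
ee_pos: [0.4299, 0.1145, 0.3286]
orientation: [179.8, -29.9, -14.5]
ft_force: [0.1, -0.0, 0.0]
finger_gap: 0.762
grasp_force: 0.0
```

```bash
python3 - <<'E'
from h import *
from station import get_image
import cv2
delta(canpt(.184+.14),toolR())
c=calibration("wrist");np.savez("w1.npz",R=c["R"],t=c["t"],K=c["intrinsics"]);im=get_image("wrist");cv2.imwrite("pics/w1.png",im)
print(np.round(c["intrinsics"],1).tolist())
for X in (canpt(.193),canpt(.163),canpt(.193)+.028*canR()[:,0],canpt(.193)-.028*canR()[:,0],canpt(.184)): print(proj("wrist",X).round(1))
E
```

```text
lin mm [ 0.5 -3.2 -0.9] rot [ 0.0031  0.0025 -0.0005] t 2.23 j [ 30.4 -13.9 123.6 -26.8  51.6 148.4]
[[297.3, 0.0, 253.6], [0.0, 297.3, 191.6], [0.0, 0.0, 1.0]]
[249.2 188.2]
[249.5 181.7]
[249.  159.7]
[249.3 215.4]
[249.3 186.1]
```

View pics/w1.png

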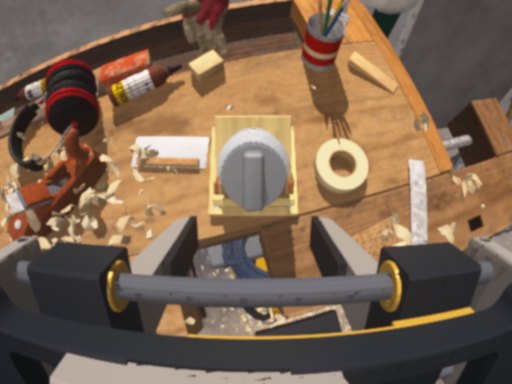

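The wrist view shows the bar running upright in the image, from about (254,152) to (254,208). That is about 5 px right of the prediction. I'll zoom in to measure it.

```bash
python3 - <<'E'
import cv2
b=cv2.imread("pics/w1.png")[110:220,205:305]
cv2.imwrite("pics/w2.png",cv2.resize(b,(545,600),interpolation=cv2.INTER_CUBIC))
E
```

```text
(no output)
```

View pics/w2.png

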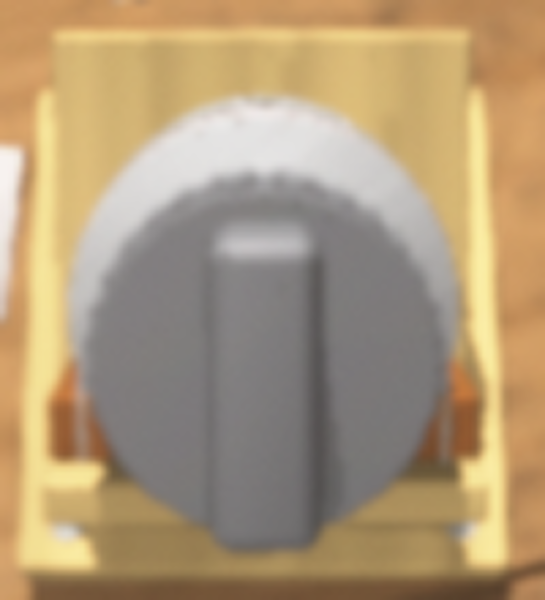

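The bar's top face runs from about x=213 to 314 and y=258 to 548 in the crop, so its centre is near (253.5,184) full-frame. It is straight within 1°. The skirt disc is 66 px wide.

```bash
python3 - <<'E'
from h import *
T=lambda u,v:(240+u/6,140+v/6); S=lambda u,v:(205+u*.15,125+v*.15)
w=ray("wrist",253.5,183.9)
for rs in ([w,ray("top",*T(227,418))],[w,ray("scene",*S(462,95))],[w,ray("top",*T(227,418)),ray("scene",*S(462,95))]):
    X,e=stereo(*rs); print(X.round(4),np.round(e,4),"in can frame",(canR().T@(X-canpt(0))).round(4))
o,d=w; R=canR()
for h in (.183,.188,.193,.198): print(h,(canR().T@(o+d*((canpt(h)-o)@R[:,2])/(d@R[:,2])-canpt(0))).round(4))
c=canpt(.193)
for h in(.163,.153):
    print("disc width", [ (proj("wrist",canpt(h)+s*.034*R[:,1])).round(1) for s in(1,-1)])
for h in(.193,.183): print("bar len",[ (proj("wrist",canpt(h)+s*.028*R[:,0])).round(1) for s in(1,-1)])
for n in("top","scene"):print(n,proj(n,c))
E
```

```text
[0.4936 0.0974 0.2284] [0.0005 0.0005] in can frame [ 0.0065 -0.0037  0.2034]
[0.4948 0.0979 0.2187] [0.0023 0.0023] in can frame [ 0.0026 -0.003   0.1945]
[0.4943 0.0976 0.2186] [0.0025 0.001  0.0021] in can frame [ 0.0021 -0.0034  0.1945]
0.183 [ 0.002  -0.0043  0.183 ]
0.188 [ 0.0032 -0.0042  0.188 ]
0.193 [ 0.0043 -0.0042  0.193 ]
0.198 [ 0.0054 -0.0042  0.198 ]
disc width [array([218. , 181.8]), array([281.1, 181.7])]
disc width [array([219. , 179.9]), array([280.3, 179.8])]
bar len [array([249. , 159.7]), array([249.3, 215.4])]
bar len [array([249.2, 158.3]), array([249.4, 212.3])]
top [276.44903213 209.36153151]
scene [274.34535658 140.11168655]
```

Request:
{"op": "arm_command", "data": {"increments": [{"linear": [4, 1, 45], "rotation": [0.003, 0.0025, 0], "claw": 60}, {"linear": [4, 1, 89], "rotation": [0.003, 0.0025, 0], "claw": 60}, {"linear": [4, 1, 89], "rotation": [0.003, 0.0025, 0], "claw": 60}, {"linear": [4, 1, 89], "rotation": [0.003, 0.0025, 0], "claw": 60}, {"linear": [4, 1, 89], "rotation": [0.003, 0.0025, 0], "claw": 60}]}}

```text
t: 2.9
ee_pos: [0.4767, 0.1032, 0.2555]
orientation: [-179.8, -30.1, -14.5]
ft_force: [-0.2, -0.4, 0.3]
finger_gap: 0.65
grasp_force: 0.0
```

```bash
python3 - <<'E'
from h import *
from station import get_image
import cv2
delta(canpt(.184+.05)+.0035*canR()[:,0]-.004*canR()[:,1],toolR())
c=calibration("wrist");np.savez("w2.npz",R=c["R"],t=c["t"],K=c["intrinsics"]);im=get_image("wrist")
R=canR()
for h in(.188,.193,.198): print("bar",[ (proj("wrist",canpt(h)+.0035*R[:,0]-.004*R[:,1]+s*.028*R[:,0])).round(1) for s in(1,-1)])
b=im[90:290,165:345];cv2.imwrite("pics/w3.png",cv2.resize(b,(540,600),interpolation=cv2.INTER_CUBIC))
E
```

```text
lin mm [-1.2  1.6  1.7] rot [-0.0027 -0.0025  0.0001] t 2.9 j [ 24.8  -4.7 126.5 -30.8  38.1 150.4]
bar [array([255.1, 178.4]), array([255. , 252.9])]
bar [array([255.1, 179.9]), array([255. , 255.9])]
bar [array([255.1, 181.4]), array([255., 259.])]
```

View pics/w3.png

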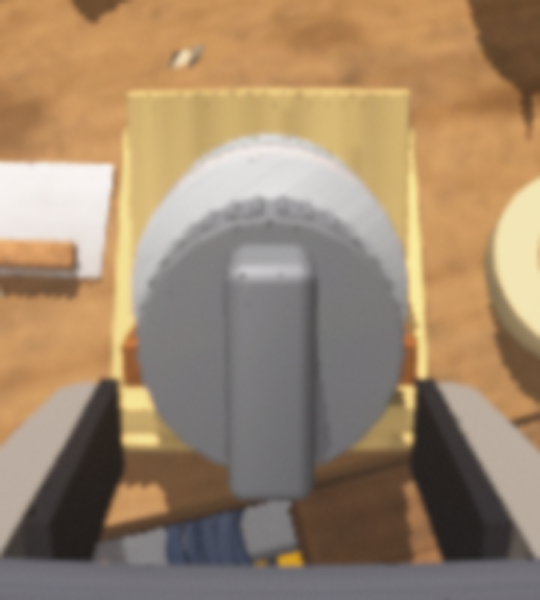

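The bar's top face spans x 231–311 and y 275–497 in the crop, which is full-frame centre (255.3,218.7). That is within 1 px of the prediction. Now I'll descend with a force guard, since fingertip contact on the cap top fixes the depth.

Request:
{"op": "arm_command", "data": {"increments": [{"linear": [-2, 1.5, 25], "rotation": [-0.003, -0.0025, 0], "claw": 40}, {"linear": [-2, 1.5, 40], "rotation": [-0.003, -0.0025, 0], "claw": 40}, {"linear": [-2, 1.5, 44], "rotation": [-0.003, -0.0025, 0], "claw": 40}, {"linear": [-2, 1.5, 44], "rotation": [-0.003, -0.0025, 0], "claw": 40}, {"linear": [-2, 1.5, 44], "rotation": [-0.003, -0.0025, 0], "claw": 40}]}}

```text
t: 3.58
ee_pos: [0.4955, 0.0969, 0.2151]
orientation: [179.9, -29.9, -14.4]
ft_force: [-5.3, 2.7, 4.2]
finger_gap: 0.433
grasp_force: 3.4
```

Request:
{"op": "arm_command", "data": {"increments": [{"linear": [0, 0, 3], "rotation": [0, 0, 0], "claw": 40}, {"linear": [0, 0, 3], "rotation": [0, 0, 0], "claw": 40}, {"linear": [0, 0, 3], "rotation": [0, 0, 0], "claw": 40}]}}

```text
t: 3.95
ee_pos: [0.4969, 0.0966, 0.2127]
orientation: [179.9, -29.9, -14.5]
ft_force: [-6.6, 3.1, 6.7]
finger_gap: 0.432
grasp_force: 5.4
```

Request:
{"op": "arm_command", "data": {"increments": [{"linear": [0, 0, 2], "rotation": [0, 0, 0], "claw": 40}, {"linear": [0, 0, 2], "rotation": [0, 0, 0], "claw": 40}, {"linear": [0, 0, 2], "rotation": [0, 0, 0], "claw": 40}]}}

```text
t: 4.32
ee_pos: [0.4978, 0.0964, 0.2111]
orientation: [179.9, -29.9, -14.5]
ft_force: [-10.5, 4.5, 9.7]
finger_gap: 0.433
grasp_force: 6.7
```

Request:
{"op": "arm_command", "data": {"increments": [{"linear": [0, 0, 2], "rotation": [0, 0, 0], "claw": 40}, {"linear": [0, 0, 2], "rotation": [0, 0, 0], "claw": 40}, {"linear": [0, 0, 2], "rotation": [0, 0, 0], "claw": 40}]}}

```text
t: 4.7
ee_pos: [0.4986, 0.0962, 0.2098]
orientation: [179.9, -29.9, -14.5]
ft_force: [-19.0, 4.6, 20.7]
finger_gap: 0.436
grasp_force: 13.4
```

```bash
python3 - <<'E'
from h import *
s=robot.observe();print((canR().T@(s["ee_pos"]-canpt(0))).round(4),(canR().T@s["ft_force"]).round(2))
delta(canpt(.184),toolR())
E
```

```text
[ 0.0017 -0.0037  0.1847] [-6.56 -0.26 27.65]
lin mm [-1.7 -3.7  0.7] rot [0.0007 0.0013 0.0003] t 4.7 j [ 22.3   1.5 127.6 -35.4  31.2 154.3]
```

The contact depth, the disc width and both wrist rays agree: the cap sits about 10 mm higher along the axis and about 6.4 mm along x in my frame. I'll back off, centre on the bar and grip.

Request:
{"op": "arm_command", "data": {"increments": [{"linear": [0, 0, -10.5], "rotation": [0, 0, 0], "claw": 40}, {"linear": [4.5, 0.5, -10.5], "rotation": [0, 0, 0], "claw": 40}, {"linear": [4.5, 0.5, -10.5], "rotation": [0, 0, 0], "claw": 40}, {"linear": [4.5, 0.5, -10.5], "rotation": [0, 0, 0], "claw": 40}]}}

```text
t: 5.2
ee_pos: [0.4976, 0.0953, 0.2197]
orientation: [179.8, -29.9, -14.4]
ft_force: [-0.4, -0.2, -0.5]
finger_gap: 0.439
grasp_force: 0.0
```

```bash
sed -i 's/^def canpt.*/OFF=np.array([.0064,-.0042,.010])\ndef canpt(h): return ORG+Ro.from_euler("z",CY,degrees=True).apply(FOOT)+canR()@(OFF+[0,0,h])\ndef st():\n    s=robot.observe();R=canR();e=Ro.from_matrix(toolR().T@Ro.from_euler("xyz",s["orientation"],degrees=True).as_matrix()).as_rotvec(degrees=True)\n    print("t",round(s["t"],2),"tcp in can mm",(R.T@(s["ee_pos"]-canpt(0))*1e3).round(1),"rot",e.round(1),"F",(R.T@s["ft_force"]).round(1),"M",(R.T@s["ft_torque"]).round(2),"gap",round(s["finger_gap"]*91.9,1),"grip",round(float(s["grasp_force"]),1),"j6",s["joint_positions"].round(0)[3:])/' h.py; python3 -c "
from h import *
st()"
```

```text
t 5.2 tcp in can mm [ -0.4  -0.6 183.6] rot [-0.1 -0.1 -0.1] F [-0.5 -0.3 -0.2] M [0.06 0.2  0.02] gap 40.3 grip 0.0 j6 [-34.  33. 152.]
```

Next I'll close the fingers on the bar.

Request:
{"op": "arm_command", "data": {"increments": [{"linear": [0.4, 0, 0.5], "rotation": [0, 0, 0], "claw": 15}, {"linear": [0.4, 0, 0.5], "rotation": [0, 0, 0], "claw": 15}, {"linear": [0.4, 0, 0.5], "rotation": [0, 0, 0], "claw": 15}, {"linear": [0.4, 0, 0.5], "rotation": [0, 0, 0], "claw": 15}, {"linear": [0.4, 0, 0.5], "rotation": [0, 0, 0], "claw": 15}]}}

```text
t: 5.82
ee_pos: [0.4983, 0.0956, 0.2196]
orientation: [179.9, -29.9, -14.4]
ft_force: [3.6, 2.2, -5.5]
finger_gap: 0.219
grasp_force: 30.0
```

```bash
python3 -c "
from h import *
st()"
```

```text
t 5.83 tcp in can mm [  0.   -0.2 183.2] rot [-0.1 -0.1 -0.1] F [-0.3  3.1 -6.2] M [ 0.73  0.22 -0.06] gap 20.1 grip 30.0 j6 [-34.  32. 152.]
```

Request:
{"op": "arm_command", "data": {"increments": [{"linear": [0, -0.5, 3], "rotation": [0, 0, 0], "claw": 15}, {"linear": [0, -0.5, 6], "rotation": [0, 0, 0], "claw": 15}, {"linear": [0, -0.5, 8], "rotation": [0, 0, 0], "claw": 15}, {"linear": [0, -0.5, 8], "rotation": [0, 0, 0], "claw": 15}, {"linear": [0, -0.5, 8], "rotation": [0, 0, 0], "claw": 15}]}}

```text
t: 6.45
ee_pos: [0.502, 0.0947, 0.2131]
orientation: [179.9, -29.9, -14.5]
ft_force: [-10.2, 2.7, 11.3]
finger_gap: 0.211
grasp_force: 30.0
```

```bash
python3 -c "
from h import *
st()"
```

```text
t 6.45 tcp in can mm [ 1.000e-01 -1.000e-01  1.758e+02] rot [-0.1 -0.1 -0. ] F [-3.5  0.1 15. ] M [ 0.11  0.88 -0.  ] gap 19.4 grip 30.0 j6 [-35.  32. 153.]
```

Request:
{"op": "arm_command", "data": {"increments": [{"linear": [0, 0, 1.5], "rotation": [0, 0, 0], "claw": 15}, {"linear": [0, 0, 1.5], "rotation": [0, 0, 0], "claw": 15}, {"linear": [0, 0, 1.5], "rotation": [0, 0, -0.05], "claw": 15}, {"linear": [0, 0, 1.5], "rotation": [0, 0, -0.1], "claw": 15}, {"linear": [0, 0, 1.5], "rotation": [0, 0, -0.1], "claw": 15}]}}

```text
t: 7.08
ee_pos: [0.5031, 0.0946, 0.2127]
orientation: [176.6, -29.8, -7.8]
ft_force: [-14.3, 3.5, 19.7]
finger_gap: 0.216
grasp_force: 32.4
```

```bash
python3 -c "
from h import *
st()"
```

```text
t 7.08 tcp in can mm [8.000e-01 1.000e-01 1.748e+02] rot [-0.1 -0.  -5.8] F [-2.9 -0.2 24.4] M [-0.06  0.8   0.  ] gap 19.9 grip 32.4 j6 [-35.  31. 148.]
```

Request:
{"op": "arm_command", "data": {"increments": [{"linear": [0, 0, 0], "rotation": [0, 0, -0.15], "claw": 15}, {"linear": [0, 0, 0], "rotation": [0, 0, -0.3], "claw": 15}, {"linear": [0, 0, 0], "rotation": [0, 0, -0.45], "claw": 15}, {"linear": [0, 0, 0], "rotation": [0, 0, -0.6], "claw": 15}, {"linear": [0, 0, 0], "rotation": [0, 0, -0.75], "claw": 15}, {"linear": [0, 0, 0], "rotation": [0, 0, -0.9], "claw": 15}, {"linear": [0, 0, 0], "rotation": [0, 0, -0.95], "claw": 15}, {"linear": [0, 0, 0], "rotation": [0, 0, -0.95], "claw": 15}]}}

```text
t: 8.07
ee_pos: [0.5039, 0.0951, 0.2131]
orientation: [153.3, -14.4, 49.2]
ft_force: [-9.4, 2.6, 16.3]
finger_gap: 0.215
grasp_force: 31.9
```

```bash
python3 -c "
from h import *
st()"
```

```text
t 8.07 tcp in can mm [  1.6   0.8 174.9] rot [ -0.    0.  -60.2] F [-0.3  0.2 19. ] M [ 0.18  0.28 -0.03] gap 19.8 grip 31.9 j6 [-35.  31.  93.]
```

Request:
{"op": "arm_command", "data": {"increments": [{"linear": [0, 0, -15], "rotation": [0, 0, 0], "claw": 15}, {"linear": [0, 0, -30], "rotation": [0, 0, 0], "claw": 15}, {"linear": [0, 0, -45], "rotation": [0, 0, 0], "claw": 15}, {"linear": [0, 0, -56], "rotation": [0, 0, 0], "claw": 15}, {"linear": [0, 0, -56], "rotation": [0, 0, 0], "claw": 15}, {"linear": [0, 0, -56], "rotation": [0, 0, 0], "claw": 15}]}}

```text
t: 8.82
ee_pos: [0.4757, 0.1016, 0.2597]
orientation: [153.5, -14.2, 49.1]
ft_force: [0.3, -0.4, -2.2]
finger_gap: 0.215
grasp_force: 30.0
```

```bash
python3 -c "
from h import *
from station import get_image
import cv2
st()
cv2.imwrite('pics/s2.png',cv2.resize(get_image('scene')[95:215,195:315],(600,600),interpolation=cv2.INTER_CUBIC))"
```

```text
t 8.82 tcp in can mm [-1.000e-01  1.000e-01  2.297e+02] rot [ -0.   -0.2 -60.2] F [-0.8 -0.4 -2.1] M [-0.01  0.39  0.03] gap 19.7 grip 30.0 j6 [-30.  39.  89.]
```

View pics/s2.png

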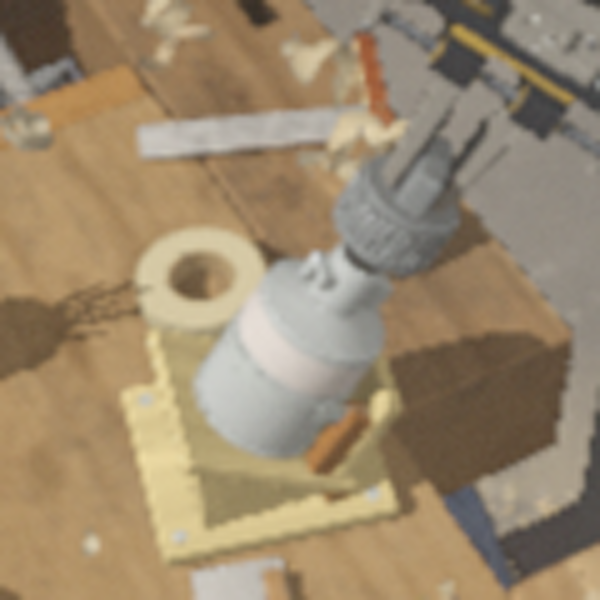

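The cap is lifted, with its skirt at (400,215), the neck exposed at (360,275) and the brush still inside. Next come the remaining strokes.

Request:
{"op": "arm_command", "data": {"increments": [{"linear": [0, 0, 16], "rotation": [0, 0, 0], "claw": 15}, {"linear": [0, 0, 32], "rotation": [0, 0, 0], "claw": 15}, {"linear": [0, 0, 48], "rotation": [0, 0, 0], "claw": 15}, {"linear": [0, 0, 50], "rotation": [0, 0, 0], "claw": 15}, {"linear": [0, 0, 50], "rotation": [0, 0, 0], "claw": 15}]}}

```text
t: 9.5
ee_pos: [0.4998, 0.0954, 0.2164]
orientation: [153.5, -14.2, 49.0]
ft_force: [-6.6, 1.3, 5.6]
finger_gap: 0.216
grasp_force: 30.2
```

Request:
{"op": "arm_command", "data": {"increments": [{"linear": [0, 0, -15], "rotation": [0, 0, 0], "claw": 15}, {"linear": [0, 0, -30], "rotation": [0, 0, 0], "claw": 15}, {"linear": [0, 0, -45], "rotation": [0, 0, 0], "claw": 15}, {"linear": [0, 0, -50], "rotation": [0, 0, 0], "claw": 15}, {"linear": [0, 0, -50], "rotation": [0, 0, 0], "claw": 15}]}}

```text
t: 10.12
ee_pos: [0.4759, 0.1019, 0.2606]
orientation: [153.4, -14.3, 49.1]
ft_force: [0.5, -0.8, -1.5]
finger_gap: 0.213
grasp_force: 30.0
```

Request:
{"op": "arm_command", "data": {"increments": [{"linear": [0, 0, 16], "rotation": [0, 0, 0], "claw": 15}, {"linear": [0, 0, 32], "rotation": [0, 0, 0], "claw": 15}, {"linear": [0, 0, 48], "rotation": [0, 0, 0], "claw": 15}, {"linear": [0, 0, 50], "rotation": [0, 0, 0], "claw": 15}, {"linear": [0, 0, 50], "rotation": [0, 0, 0], "claw": 15}]}}

```text
t: 10.75
ee_pos: [0.4997, 0.0954, 0.2164]
orientation: [153.5, -14.2, 49.0]
ft_force: [-6.0, 1.0, 4.9]
finger_gap: 0.213
grasp_force: 30.2
```

```bash
python3 -c "
from h import *
st()"
```

```text
t 10.75 tcp in can mm [ -0.3   0.  179.7] rot [ -0.   -0.2 -60.2] F [-2.8 -0.6  7.3] M [0.12 0.81 0.06] gap 19.6 grip 30.2 j6 [-34.  32.  93.]
```

Request:
{"op": "arm_command", "data": {"increments": [{"linear": [0, 0, -15], "rotation": [0, 0, 0], "claw": 15}, {"linear": [0, 0, -30], "rotation": [0, 0, 0], "claw": 15}, {"linear": [0, 0, -45], "rotation": [0, 0, 0], "claw": 15}, {"linear": [0, 0, -50], "rotation": [0, 0, 0], "claw": 15}, {"linear": [0, 0, -50], "rotation": [0, 0, 0], "claw": 15}]}}

```text
t: 11.38
ee_pos: [0.4759, 0.1019, 0.2605]
orientation: [153.4, -14.3, 49.1]
ft_force: [-0.4, -0.9, -1.1]
finger_gap: 0.216
grasp_force: 30.0
```

Request:
{"op": "arm_command", "data": {"increments": [{"linear": [0, 0, 16], "rotation": [0, 0, 0], "claw": 15}, {"linear": [0, 0, 32], "rotation": [0, 0, 0], "claw": 15}, {"linear": [0, 0, 48], "rotation": [0, 0, 0], "claw": 15}, {"linear": [0, 0, 50], "rotation": [0, 0, 0], "claw": 15}, {"linear": [0, 0, 50], "rotation": [0, 0, 0], "claw": 15}]}}

```text
t: 12.0
ee_pos: [0.4997, 0.0954, 0.2164]
orientation: [153.5, -14.2, 49.0]
ft_force: [-7.6, 1.9, 4.8]
finger_gap: 0.219
grasp_force: 30.2
```

Request:
{"op": "arm_command", "data": {"increments": [{"linear": [0, 0, 3], "rotation": [0, 0, 0], "claw": 15}, {"linear": [0, 0, 6], "rotation": [0, 0, 0], "claw": 15}, {"linear": [0, 0, 7], "rotation": [0, 0, 0], "claw": 15}, {"linear": [0, 0, 7], "rotation": [0, 0, 0], "claw": 15}]}}

```text
t: 12.5
ee_pos: [0.5023, 0.0947, 0.212]
orientation: [153.5, -14.3, 49.0]
ft_force: [-34.6, 6.3, 36.9]
finger_gap: 0.219
grasp_force: 48.7
```

```bash
python3 -c "
from h import *
st()"
```

```text
t 12.5 tcp in can mm [ -0.2   0.  174.6] rot [ -0.   -0.1 -60.1] F [-11.9  -2.6  49.5] M [-0.31  2.44  0.08] gap 20.1 grip 48.7 j6 [-35.  31.  93.]
```

Request:
{"op": "arm_command", "data": {"increments": [{"linear": [0, 0, -1.3], "rotation": [0, 0, 0], "claw": 15}, {"linear": [0, 0, -1.3], "rotation": [0, 0, 0], "claw": 15}, {"linear": [0, 0, -1.3], "rotation": [0, 0, 0], "claw": 15}]}}

```text
t: 12.88
ee_pos: [0.5022, 0.0948, 0.2121]
orientation: [153.5, -14.3, 49.1]
ft_force: [-13.9, 3.2, 12.1]
finger_gap: 0.217
grasp_force: 45.1
```

```bash
python3 -c "
from h import *
st()"
```

```text
t 12.88 tcp in can mm [ -0.2   0.  174.8] rot [ -0.   -0.2 -60.2] F [-6.3 -0.4 17.6] M [-0.03  1.25  0.01] gap 20.0 grip 45.1 j6 [-35.  31.  93.]
```

Request:
{"op": "arm_command", "data": {"increments": [{"linear": [0, 0, 0.4], "rotation": [0, 0, 0.12], "claw": 15}, {"linear": [0, 0, 0.4], "rotation": [0, 0, 0.26], "claw": 15}, {"linear": [0, 0, 0.4], "rotation": [0, 0, 0.4], "claw": 15}, {"linear": [0, 0, 0.4], "rotation": [0, 0, 0.54], "claw": 15}, {"linear": [0, 0, 0.4], "rotation": [0, 0, 0.54], "claw": 15}]}}

```text
t: 13.5
ee_pos: [0.5034, 0.095, 0.2127]
orientation: [164.3, -25.9, 18.3]
ft_force: [-12.1, 2.1, 17.1]
finger_gap: 0.215
grasp_force: 45.4
```

```bash
python3 -c "
from h import *
st()"
```

```text
t 13.5 tcp in can mm [  1.    0.6 174.8] rot [ -0.   -0.  -29.1] F [-2.1 -1.  20.9] M [-0.06  0.8  -0.16] gap 19.7 grip 45.4 j6 [-35.  31. 124.]
```

Request:
{"op": "arm_command", "data": {"increments": [{"linear": [0, 0, 0.1], "rotation": [0, 0, 0.12], "claw": 15}, {"linear": [0, 0, 0.1], "rotation": [0, 0, 0.24], "claw": 15}, {"linear": [0, 0, 0.1], "rotation": [0, 0, 0.36], "claw": 15}, {"linear": [0, 0, 0.1], "rotation": [0, 0, 0.45], "claw": 15}, {"linear": [0, 0, 0.1], "rotation": [0, 0, 0.45], "claw": 15}]}}

```text
t: 14.12
ee_pos: [0.5034, 0.0951, 0.2127]
orientation: [178.0, -29.9, -10.6]
ft_force: [-12.9, 1.5, 18.8]
finger_gap: 0.214
grasp_force: 45.6
```

```bash
python3 -c "
from h import *
st()"
```

```text
t 14.12 tcp in can mm [  1.1   0.6 174.8] rot [-0.  -0.  -3.4] F [-1.7 -1.8 22.7] M [-0.11  0.83 -0.05] gap 19.6 grip 45.6 j6 [-35.  31. 150.]
```

Request:
{"op": "arm_command", "data": {"increments": [{"linear": [0, 0, 0], "rotation": [0, 0, 0.03], "claw": 15}, {"linear": [0, 0, 0], "rotation": [0, 0, 0.058], "claw": 15}, {"linear": [0, 0, 0], "rotation": [0, 0, 0.058], "claw": 15}]}}

```text
t: 14.5
ee_pos: [0.5034, 0.095, 0.2127]
orientation: [179.9, -30.0, -14.3]
ft_force: [-13.6, 2.8, 18.7]
finger_gap: 0.22
grasp_force: 45.6
```

```bash
python3 -c "
from h import *
st()"
```

```text
t 14.5 tcp in can mm [  1.1   0.6 174.8] rot [-0.  -0.  -0.1] F [-2.7 -0.7 23.1] M [-0.04  0.81  0.03] gap 20.2 grip 45.6 j6 [-35.  31. 153.]
```

Back at the starting angle, with no end-stop moment. I'll let it spring up and check that it holds against a slight pull.

Request:
{"op": "arm_command", "data": {"increments": [{"linear": [0, 0, -4], "rotation": [0, 0, 0], "claw": 15}, {"linear": [-0.5, 0, -8.3], "rotation": [0, 0, 0], "claw": 15}, {"linear": [-0.5, 0, -8.9], "rotation": [0, 0, 0], "claw": 15}, {"linear": [-0.5, 0, -8.9], "rotation": [0, 0, 0], "claw": 15}]}}

```text
t: 15.0
ee_pos: [0.4993, 0.0961, 0.2196]
orientation: [179.9, -30.0, -14.3]
ft_force: [3.4, -0.7, 2.6]
finger_gap: 0.219
grasp_force: 39.3
```

```bash
python3 -c "
from h import *
st()"
```

```text
t 15.0 tcp in can mm [  0.7   0.6 182.8] rot [-0.  -0.  -0.2] F [4.3 0.2 0.5] M [ 0.13 -0.34 -0.04] gap 20.1 grip 39.3 j6 [-34.  32. 153.]
```

Request:
{"op": "arm_command", "data": {"increments": [{"linear": [0, 0, -1], "rotation": [0, 0, 0], "claw": 15}, {"linear": [0, 0, -1], "rotation": [0, 0, 0], "claw": 15}, {"linear": [0, 0, -1], "rotation": [0, 0, 0], "claw": 15}]}}

```text
t: 15.38
ee_pos: [0.499, 0.0962, 0.2196]
orientation: [179.8, -29.9, -14.3]
ft_force: [17.3, -3.2, -14.1]
finger_gap: 0.214
grasp_force: 33.5
```

```bash
python3 -c "
from h import *
st()"
```

```text
t 15.38 tcp in can mm [  0.6   0.6 183. ] rot [-0.  -0.1 -0.2] F [  8.2   1.3 -21. ] M [ 0.36 -1.22 -0.1 ] gap 19.6 grip 33.5 j6 [-34.  32. 152.]
```

The hooks hold: 21 N of pull moved it only 0.2 mm. I'll relax, release and back off along the axis.

Request:
{"op": "arm_command", "data": {"increments": [{"linear": [0, 0, 1], "rotation": [0, 0, 0], "claw": 15}, {"linear": [0, 0, 1], "rotation": [0, 0, 0], "claw": 15}, {"linear": [0, 0, 0.5], "rotation": [0, 0, 0], "claw": 45}, {"linear": [0, 0, 0.5], "rotation": [0, 0, 0], "claw": 45}, {"linear": [0, 0, 0], "rotation": [0, 0, 0], "claw": 45}, {"linear": [0, 0, -20], "rotation": [0, 0, 0], "claw": 45}, {"linear": [0, 0, -50], "rotation": [0, 0, 0], "claw": 60}, {"linear": [0, 0, -90], "rotation": [0, 0, 0], "claw": 60}, {"linear": [0, 0, -130], "rotation": [0, 0, 0], "claw": 60}, {"linear": [0, 0, -130], "rotation": [0, 0, 0], "claw": 60}]}}

```text
t: 16.62
ee_pos: [0.4355, 0.1133, 0.335]
orientation: [-180.0, -30.1, -14.3]
ft_force: [0.6, -0.5, -0.1]
finger_gap: 0.654
grasp_force: 0.0
```

Request:
{"op": "arm_command", "data": {"increments": [{"linear": [0, 0, 0], "rotation": [0, 0, 0], "claw": 60}, {"linear": [0, 0, 0], "rotation": [0, 0, 0], "claw": 60}]}}

```text
t: 16.88
ee_pos: [0.4349, 0.112, 0.3309]
orientation: [179.7, -29.8, -14.3]
ft_force: [0.5, -0.2, 0.5]
finger_gap: 0.651
grasp_force: 0.0
```

```bash
python3 - <<'E'
from h import *
from station import get_image
import cv2
st()
R=canR()
print([proj("wrist",canpt(.193)+s*.028*R[:,0]).round(1) for s in (1,-1)])
cv2.imwrite("pics/w4.png",cv2.resize(get_image("wrist")[110:220,205:305],(545,600),interpolation=cv2.INTER_CUBIC))
E
```

```text
t 16.88 tcp in can mm [-9.000e-01 -1.000e-01  3.124e+02] rot [-0.2 -0.2 -0.2] F [ 0.7 -0.   0.1] M [0.06 0.27 0.03] gap 59.9 grip 0.0 j6 [-26.  51. 147.]
[array([252.3, 160.4]), array([252.2, 218.1])]
```

View pics/w4.png

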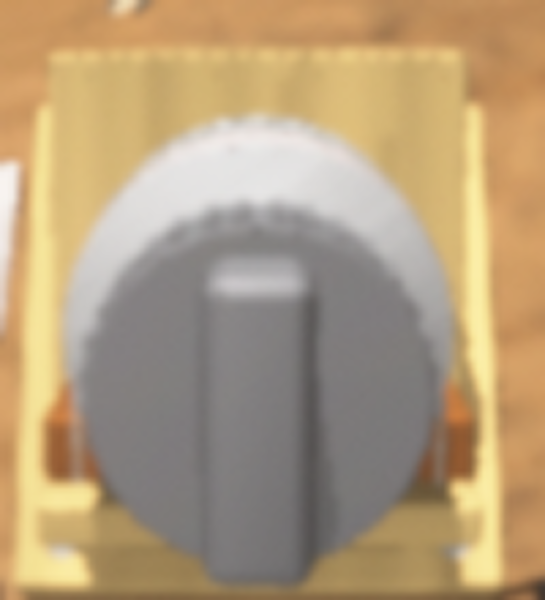

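The cap sits as at the start: the bar is upright and centred at about (258,440) in the crop, and the fingers are clear. I'll hand the job in.

```bash
python3 -c "
from station import workorder
print(workorder.sign_off())"
```

```text
the job is handed in; nothing more can be done
None
```

The cap was pressed and unlocked, stirred three full strokes with the brush kept in the can, then locked again at its starting angle (a 21 N pull did not lift it) and released; the job is handed in at about 17 s, though sign-off returned no verdict.

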